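# Hang the bearing basket to drain

### The job

Hang the little basket of washed bearings on the sliding hook by the middle of its handle, and let go of it so that it hangs level. Then slide the hook along its rail until the basket hangs still, centred over the drip tray on the bench. Leave the tray and the other things on the bench where they are.

Things in the scene. Friction and masses are not known exactly. Their poses are not given: they have to be found in the camera images.
- basket: Loose open basket of sheet aluminium, 80 (x) x 150 (y) x 50 mm high, three bearings fixed in it, 0.3 to 0.55 kg, left of the rail. Origin: centre of its underside; z up. Fixed handle: two flat uprights (16 mm wide, 3 mm thick) at y = +-75 mm carry a square steel bar, 10 x 10 mm, along y, its centre 130 mm above the underside, 75 mm clear above the rim.
- handle_mid (a point): Middle of the basket's handle bar (centre of its 10 x 10 mm section); 72 mm of free bar to each side. The hook belongs here, so the fingers take the bar about 35 to 40 mm to one side.
- station: Fixed draining rail: a steel rod (16 mm thick, 540 mm long) along the station's y, its axis 165 mm above the bench, on two posts at y = +-260 mm (182 mm high). Origin: on the bench under the middle of the rod; the hook points to the station's -x (towards the robot).
- carriage (a joint): Position of the hook carriage along the rail, m, growing towards the station's +y; 0 in the middle, stops at +-0.2. It stays where it is left and takes about 3 N to slide.
- hook_seat (a point): Where the centre of the handle bar lies when hung: 200 mm above the bench, 80 mm in front (station -x) of the rod. The hook is one 8 mm round bar along the station's x: from the carriage it rises to a hump (30 mm behind this point, top 15 mm above it), dips to a 20 mm long seat and ends in an upturned tip 25 mm in front (top 19 mm above it). Enter from the front, bar above tip, then lower.
- knob_top (a point): Top centre of the upright black knob on the carriage, 18 mm thick and 37 mm tall, over the rod (215 mm above the bench); the block under it is 40 (x) x 50 (y) mm, its top 178 mm above the bench. Push it sideways along the rail.
- tray: Rectangular steel drip tray standing on the bench under one half of the rail, 120 (x) x 200 (y) x 18 mm high. Origin: centre of its underside.
- end_cover: Bystander: round grey motor end cover, 116 mm across, 30 mm high, lying under the other half of the rail. Origin: centre of its underside.
- screwdriver: Bystander: green screwdriver, 200 mm long, lying beyond the basket.
- tin: Bystander: closed dark tin, 70 mm thick, 90 mm high, behind the rail. Origin: centre of its underside.
Not all that is in view belongs to the job. Of the things shaped like the basket, the aluminium one is meant.

How it is judged:
By the outcome, as a careful person would: the job done as asked, in the order asked, and still so for the second after the job is handed in, with the robot touching nothing.
It also fails if it takes over 58 s, if anything falls off the work surface, if the arm or the gripper's body presses on something with over 40 N, if the wrist force passes 120 N, or if a joint passes its speed limit or range.

### The arm

A 6-joint arm with a two-finger parallel gripper is mounted at the origin on the work surface. World frame = base frame: x ahead of the robot, y to its left, z up, the work surface at z = 0. Lengths are in mm, angles in rad, forces in N, time in s.
With the tool pointing down it reaches from about 350 to 875 mm from the base axis. Payload 4.2 kg.
Tool frame: the origin (TCP) lies on the mounting face of the last link; the fingertips stand 173 mm ahead of it and the grasp point (between the pads) lies 155 mm ahead of it; z points along the fingers, y is the line along which they close (so a half turn about z gives the same grasp; the last joint's range is limited). The gripper opens to 85 mm and grips with 20 to 120 N. Pads are 22 mm wide; open, the fingers measure 114 mm over their backs; the gripper's body (76 mm by 85 mm) begins 54 mm behind the grasp point. The pads swing forward as they close: fully open they stand 13 mm farther back than shut.
Start: joints at [-1.016, 0.385, 0.008, 0, -1.194, -0.259], TCP at [182.207, -597.83, 404.712] pointing down, gripper open.
Joint ranges: [-3.14, 3.14], [-1.21, 2.06], [-1.07, 1.41], [-3.16, 2.05], [-2.99, -0.16], [-3.1, 3.1]. Speed limits (rad/s): [2.79, 2.79, 3.14, 3.14, 3.14, 3.14].

### API

Orientations are given as a unit quaternion [x, y, z, w].
In Python, from bench import arm gives the robot as it stands. The module is installed in compiled form; this text tells all that it offers.
- The arm moves only by the tool move_arm, never from a script. Its arguments are lists of equal length, an entry for each row: "fingers": the finger opening in mm, from 0 to 85.4; "travel": the shift along the tool's x, y, z in mm, a list of three; "dr": the turn, a rotation vector about the tool's x, y, z in rad, a list of three. A call has 1 to 10 rows; each row is the pose to reach, as a shift and turn from the pose commanded when the call began, along the tool's axes at that moment; what a row does not reach only later rows make up. A row lasts 1/10 s, in which the tool goes at most 50 mm and 8.59 degrees, less where a joint would pass 70% of its speed; a pose out of reach is approached as far as the arm can. A call with a gripper value outside its range is refused whole. The fingers move at their own pace and stop on an object; the grip force is fixed at half the most. Time passes only in rows, so rows that repeat a pose let the fingers close. It gives the time, the measured TCP pose, the force, the opening and the grip force at its end, in the units of the state.
- arm.read_state(): the state, without advancing time (a new reading comes with each control period).
- arm.get_image(name): name is "scene" or "top"; returns the picture (420x560x3 uint8, red, green, blue); there is no depth.
- arm.camera_model(name): a dict with "intrinsics" (3x3 intrinsics, pixels), "pose" (4x4, takes a point from camera to world coordinates). Camera axes: x right, y up, looking along -z (the intrinsics and any distortion apply to the point x, -y, -z); pixel columns grow to the right and rows downward; lengths in mm; the calibration is good to about 2 mm. A picture is of the moment at which its call begins. camera_model takes no time and is no camera call.
- arm.job_done(): hands the job in; it is judged then, once.
The state is a dict: "clock": time; "joints": joint angles; "joint_vel": joint speeds; "joint_efforts": joint torques, N m; "position": TCP position; "ee_rot": TCP orientation; "contact_force": force on the tool from outside, world axes, zero at the start; "wrist_torque": the same for the moment, N m; "gripper_width": finger opening in mm; "grasp_force": force on a finger pad.
Only numpy, scipy, OpenCV 4.12 (cv2) and the standard library are available. Lean on these libraries where they do the work, as an engineer would, in place of code of your own. Each camera call takes 0.05 s, during which the arm holds its last target. There are 200 camera calls.

## Working session

There is one attempt and no reset: what is moved stays moved. The work goes in short steps, Python scripts to look and compute and a tool call to move; the robot and the scene stay as the last step left them, time stands still between calls to the robot, and variables do not carry over. Pictures are saved under pics/ and viewed, at most 12 in all, crops included, and the job is handed in when it is done.

Besides the shell and the picture viewer there is one more tool, called as name(argument=value, ...) on one line, values as JSON. move_arm: Moves the arm, as the interface text tells. Its arguments: {"type":"object","properties":{"fingers":{"type":"array","items":{"type":"number"}},"travel":{"type":"array","items":{"type":"array","items":{"type":"number"}}},"dr":{"type":"array","items":{"type":"array","items":{"type":"number"}}}},"required":["fingers","travel","dr"]}

```bash
mkdir -p pics
python3 - <<'E'
from bench import arm
import cv2,numpy as np
for n in("scene","top"):
    im=arm.get_image(n);cv2.imwrite(f"pics/{n}0.png",im[:,:,::-1])
    m=arm.camera_model(n);print(n,np.round(m["intrinsics"],1).tolist(),np.round(m["pose"],3).tolist(),[k for k in m])
s=arm.read_state();print({k:np.round(v,3).tolist() for k,v in s.items()})
E
```

```text
scene [[425.1, 0.0, 279.5], [0.0, 425.1, 216.6], [0.0, 0.0, 1.0]] [[0.565, -0.622, 0.541, 1137.057], [0.825, 0.423, -0.374, -312.097], [0.004, 0.658, 0.753, 992.616], [0.0, 0.0, 0.0, 1.0]] ['intrinsics', 'pose']
top [[438.6, 0.0, 281.7], [0.0, 438.6, 207.6], [0.0, 0.0, 1.0]] [[0.007, 0.997, -0.076, 416.144], [-1.0, 0.007, 0.004, 134.267], [0.004, 0.076, 0.997, 1452.05], [0.0, 0.0, 0.0, 1.0]] ['intrinsics', 'pose']
{'clock': 0.1, 'joints': [-1.016, 0.386, 0.007, -0.0, -1.194, -0.259], 'joint_vel': [-0.0, -0.003, 0.002, -0.0, -0.001, -0.001], 'joint_efforts': [0.0, -39.332, 18.893, 4.198, -0.003, 0.0], 'position': [182.184, -597.674, 403.708], 'ee_rot': [-0.147, 0.989, 0.001, -0.0], 'contact_force': [-0.49, 0.029, 0.09], 'wrist_torque': [0.024, 0.003, -0.043], 'grasp_force': 0.0, 'gripper_width': 85.443}
```

View pics/scene0.png

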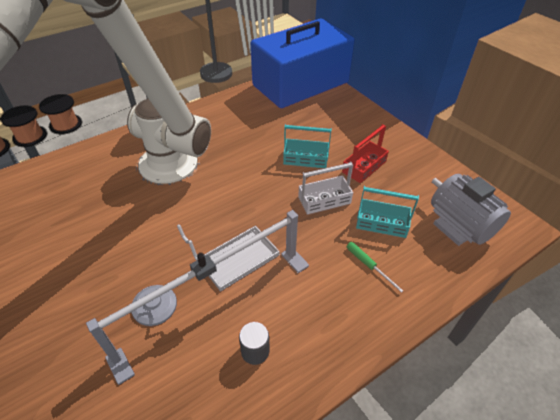

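View pics/top0.png

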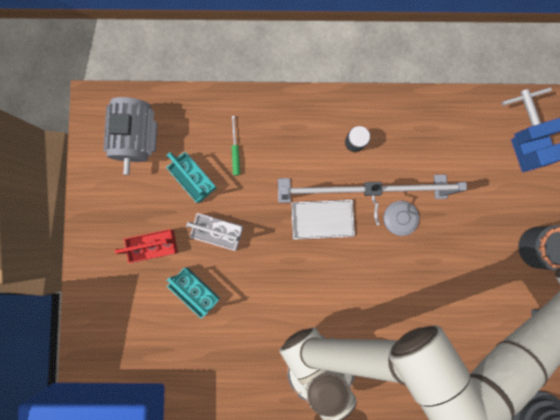

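Basket-like things in the top view: grey (217,231), teal (190,178), teal (193,292) and red (148,246). The aluminium one is the grey, at (327,190) in the scene view. I'll check it and the station in close crops.

Run:
```python
import cv2,numpy as np
t=cv2.imread("pics/top0.png");s=cv2.imread("pics/scene0.png")
r=lambda im,x0,y0,w,h,f:cv2.resize(im[y0:y0+h,x0:x0+w],None,fx=f,fy=f,interpolation=cv2.INTER_CUBIC)
a=r(t,180,170,300,80,2.666)[:, :800]
b=r(t,180,205,72,50,5.5);c=r(s,285,155,73,62,5.5)
d=np.zeros((600,800,3),np.uint8);d[:a.shape[0],:a.shape[1]]=a;d[220:220+b.shape[0],:b.shape[1]]=b;d[220:220+c.shape[0],398:398+c.shape[1]]=c
cv2.imwrite("pics/c1.png",d)
cv2.imwrite("pics/c2.png",r(s,80,190,240,170,3.3)[:,:800][:600])
```

```text
(no output)
```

View pics/c1.png

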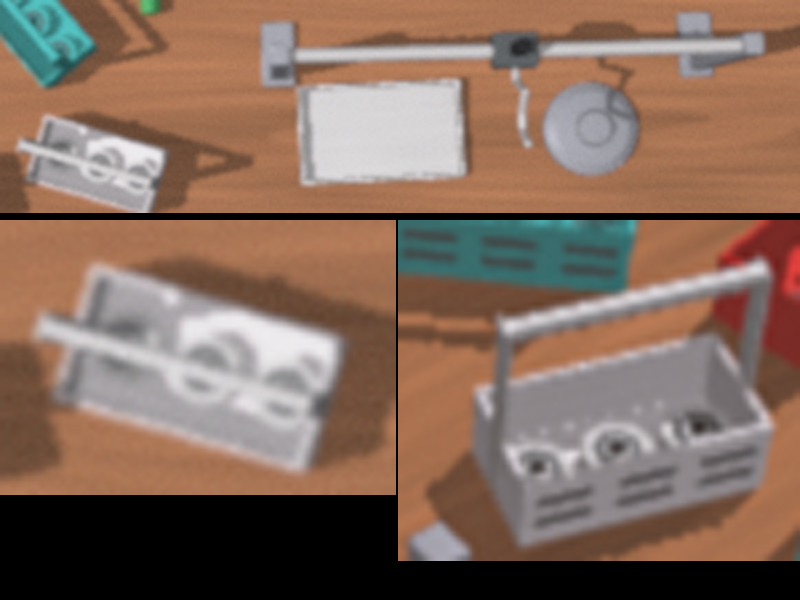

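View pics/c2.png

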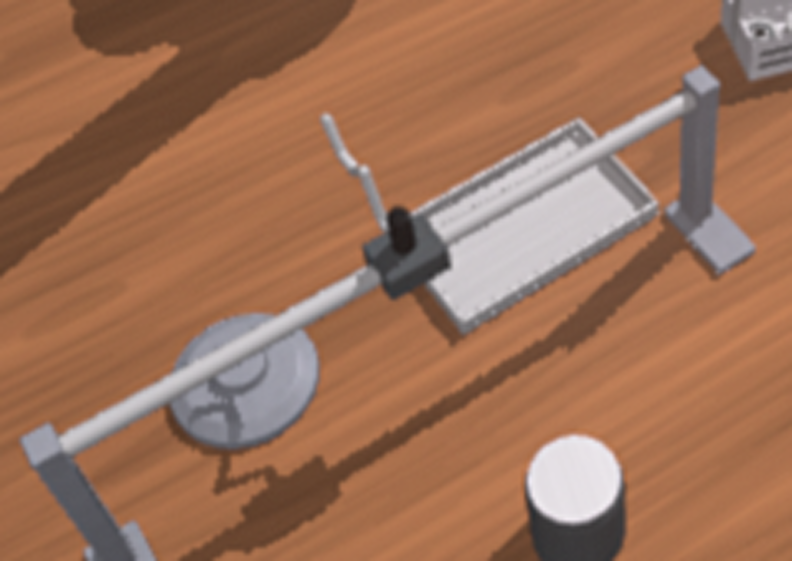

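The crops show the grey basket, with its handle ends in the top view at about (187,224) and (238,238). The rail runs from (290,190) to (459,186), with the hook tip at (378,224) and the knob at (375,187). The tray spans (292..355, 200..239).

```bash
cat > h.py <<'E'
from bench import arm
import numpy as np
from scipy.spatial.transform import Rotation as R
def ray(n,p):
    m=arm.camera_model(n);K=np.array(m["intrinsics"]);T=np.array(m["pose"])
    d=np.linalg.inv(K)@[p[0],p[1],1];d=T[:3,:3]@(d*[1,-1,-1]);return T[:3,3],d
def onz(n,p,z):
    o,d=ray(n,p);return np.round(o+d*(z-o[2])/d[2],1)
def tri(pt,ps):
    (a,u),(b,v)=ray("top",pt),ray("scene",ps);t=np.linalg.lstsq(np.c_[u,-v],b-a,rcond=None)[0]
    P,Q=a+u*t[0],b+v*t[1];return np.round((P+Q)/2,1),round(np.linalg.norm(P-Q),1)
def proj(n,P):
    m=arm.camera_model(n);K=np.array(m["intrinsics"]);T=np.array(m["pose"])
    q=T[:3,:3].T@(np.array(P)-T[:3,3]);q=K@(q*[1,-1,-1]);return np.round(q[:2]/q[2],1)
def crop(o,f,p,off=(0,0)): return [(p[i]-off[i]+.5)/f+o[i]-.5 for i in(0,1)]
E
python3 - <<'E'
from h import *
A=lambda p:crop((180,170),2.666,p);B=lambda p:crop((180,205),5.5,p,(0,220));C=lambda p:crop((285,155),5.5,p,(398,220));D=lambda p:crop((80,190),3.3,p)
h=[((40,328),(504,326)),((322,402),(764,268))]
for a,b in h: print("handle",tri(B(a),C(b)),onz("top",B(a),130),onz("scene",C(b),130))
print("basket rim",[onz("top",B(p),50).tolist() for p in((92,265),(342,342),(305,472),(57,400))])
for p in((297,55),(745,44)):print("rodT",onz("top",A(p),165))
for p in((65,442),(690,102)):print("rodS",onz("scene",D(p),165))
print("tip",tri(A((528,146)),D((326,118))),onz("top",A((528,146)),217),onz("scene",D((326,118)),217))
print("knob",tri(A((522,45)),D((400,212))),onz("top",A((522,45)),215),onz("scene",D((400,212)),215))
print("hookbaseT",onz("top",A((516,68)),180))
print("blockT",[onz("top",A(p),178).tolist() for p in((492,32),(537,33),(537,68),(492,68))])
print("tray",[onz("top",A(p),18).tolist() for p in((298,88),(463,80),(466,174),(303,184))])
print("trayS",[onz("scene",D(p),18).tolist() for p in((578,120),(656,208),(464,328))])
print("cover",onz("top",A((591,128)),30))
print("post tops S",onz("scene",D((43,443)),182),onz("scene",D((702,82)),182))
E
```

```text
handle (array([430.5, 351.5, 118.5]), np.float64(144.7)) [464.1 414.7 130. ] [418.8 271.4 130. ]
handle (array([472.3, 304.1, 199.6]), np.float64(139.7)) [424.7 259.8 130. ] [461.9 417.7 130. ]
basket rim [[503.8, 402.3, 50.0], [460.1, 256.2, 50.0], [384.8, 276.6, 50.0], [425.3, 420.8, 50.0]]
rodT [565.1 102.2 165. ]
rodT [ 581.1 -395.   165. ]
rodS [ 575.5 -385.6  165. ]
rodS [566.4 111.5 165. ]
tip (array([ 464.6, -141. ,  214.8]), np.float64(1.8)) [ 464.1 -141.3  217. ] [ 467.  -140.7  217. ]
knob (array([ 571.6, -135.7,  217.1]), np.float64(0.4)) [ 571.8 -136.4  215. ] [ 570.2 -135.1  215. ]
hookbaseT [ 550.8 -137.2  180. ]
blockT [[590.6, -111.6, 178.0], [589.9, -161.1, 178.0], [551.2, -160.7, 178.0], [550.8, -111.3, 178.0]]
tray [[541.2, 97.1, 18.0], [552.6, -106.3, 18.0], [437.0, -109.3, 18.0], [423.4, 90.3, 18.0]]
trayS [[425.5, 90.6, 18.0], [546.6, 93.4, 18.0], [558.2, -101.2, 18.0]]
cover [ 493.9 -260.1   30. ]
post tops S [ 580.  -395.7  182. ] [566.7 122.2 182. ]
```

```bash
cat >> h.py <<'E'
def go(P,yaw,width=None):
    """print travel & dr for TCP target P (mm), pointing down, tool-y at world angle yaw (deg)"""
    s=arm.read_state();R0=R.from_quat(s["ee_rot"]);a=np.radians(yaw)
    y=np.array([np.cos(a),np.sin(a),0]);z=np.array([0,0,-1.]);R1=R.from_matrix(np.c_[np.cross(y,z),y,z])
    print("travel",np.round(R0.inv().apply(np.array(P)-s["position"]),1),"dr",np.round((R0.inv()*R1).as_rotvec(),3))
E
python3 - <<'E'
from h import *
B=lambda p:crop((180,205),5.5,p,(0,220));C=lambda p:crop((285,155),5.5,p,(398,220))
E=[tri(B(a),C(b)) for a,b in(((40,328),(764,268)),((322,402),(504,326)))];print(E)
s=arm.read_state();print(R.from_quat(s["ee_rot"]).as_matrix().round(3).tolist())
go((480,-200,480),106.9);go((480,-200,480),135);go((432,304,400),163.8);
E
```

```text
[(array([464.3, 414.4, 133.3]), np.float64(1.0)), (array([426.4, 261.3, 141. ]), np.float64(6.2))]
[[-0.957, -0.291, -0.001], [-0.291, 0.957, 0.002], [0.0, 0.002, -1.0]]
travel [-400.7  293.8  -75.7] dr [ 0.002 -0.     0.001]
travel [-400.7  293.8  -75.7] dr [ 0.002  0.    -0.49 ]
travel [-501.7  789.8    5.2] dr [ 0.002  0.001 -0.992]
```

move_arm(fingers=[60,60,60,60,60,60,60,60,60,60], travel=[[-30,20,-40],[-400,294,-76],[-400,294,-76],[-400,294,-76],[-400,294,-76],[-400,294,-76],[-400,294,-76],[-400,294,-76],[-400,294,-76],[-400,294,-76]], dr=[[0,0,0],[0,0,-0.1],[0,0,-0.2],[0,0,-0.3],[0,0,-0.4],[0,0,-0.49],[0,0,-0.49],[0,0,-0.49],[0,0,-0.49],[0,0,-0.49]])

```text
clock: 1.1
position: [471.1, -209.7, 479.5]
ee_rot: [-0.383, 0.924, 0.0, -0.0]
contact_force: [-0.4, -0.4, -0.2]
gripper_width: 60.2
grasp_force: 0.0
```

Run:
```python
from h import *
s=arm.read_state();print(s["clock"],np.round(s["position"],1),np.round(s["joints"],3))
go((432.4,304.8,400),163.8)
```

```text
1.1 [ 471.1 -209.7  479.5] [-0.104  0.15  -0.127 -0.    -1.294 -0.681]
travel [-336.7  390.9   79.6] dr [ 0.    -0.    -0.502]
```

move_arm(fingers=[60,60,60,60,60,60,60,60,60,60], travel=[[-330,384,60],[-330,384,60],[-330,384,60],[-330,384,60],[-330,384,60],[-330,384,60],[-330,384,60],[-330,384,60],[-330,384,60],[-330,384,60]], dr=[[0,0,-0.1],[0,0,-0.2],[0,0,-0.3],[0,0,-0.4],[0,0,-0.5],[0,0,-0.5],[0,0,-0.5],[0,0,-0.5],[0,0,-0.5],[0,0,-0.5]])

```text
clock: 2.1
position: [432.0, 285.3, 420.3]
ee_rot: [-0.6, 0.8, 0.0, -0.0]
contact_force: [1.4, -0.3, 1.4]
gripper_width: 60.2
grasp_force: 0.0
```

move_arm(fingers=[60,60], travel=[[0,0,0],[0,0,0]], dr=[[0,0,0],[0,0,0]])

```text
clock: 2.3
position: [432.4, 284.5, 419.7]
ee_rot: [-0.6, 0.8, -0.0, -0.001]
contact_force: [-0.3, -0.7, -0.1]
gripper_width: 60.0
grasp_force: 0.0
```

Run:
```python
from h import *
s=arm.read_state();print(s["clock"],np.round(s["position"],1),np.round(s["joints"],3),np.round(s["joint_vel"],3))
go((432.4,304.8,286),163.8)
```

```text
2.3 [432.4 284.5 419.7] [ 0.896  0.191 -0.227 -0.    -1.155 -1.178] [-0.037 -0.029 -0.013  0.003 -0.003  0.002]
travel [-19.8   5.6 133.6] dr [ 0.001 -0.002 -0.   ]
```

move_arm(fingers=[60,60,60,60,60,60,60], travel=[[-20,6,20],[-20,6,55],[-20,6,90],[-20,6,115],[-20,6,128],[-20,6,134],[-20,6,134]], dr=[[0,0,0],[0,0,0],[0,0,0],[0,0,0],[0,0,0],[0,0,0],[0,0,0]])

```text
clock: 3.0
position: [432.9, 303.3, 286.4]
ee_rot: [-0.599, 0.801, -0.0, -0.001]
contact_force: [-0.6, -0.8, -0.1]
gripper_width: 59.8
grasp_force: 0.0
```

Run:
```python
from h import *
import cv2
s=arm.read_state();print(np.round(s["position"],1),np.round(s["contact_force"],1))
P=np.array(s["position"])-[0,0,155]
r=lambda im,x0,y0,w,h,f:cv2.resize(im[y0:y0+h,x0:x0+w,::-1],None,fx=f,fy=f,interpolation=cv2.INTER_CUBIC)
b,a=r(arm.get_image("top"),170,185,90,80,4.4),r(arm.get_image("scene"),275,125,90,100,4.4)
d=np.zeros((600,800,3),np.uint8);d[:b.shape[0],:b.shape[1]]=b;d[:a.shape[0],400:400+a.shape[1]]=a;cv2.imwrite("pics/g.png",d)
print(proj("top",P),proj("scene",P))
```

```text
[432.9 303.3 286.4] [-0.6 -0.8 -0.1]
[223.6 234.8] [315.4 172.1]
```

View pics/g.png

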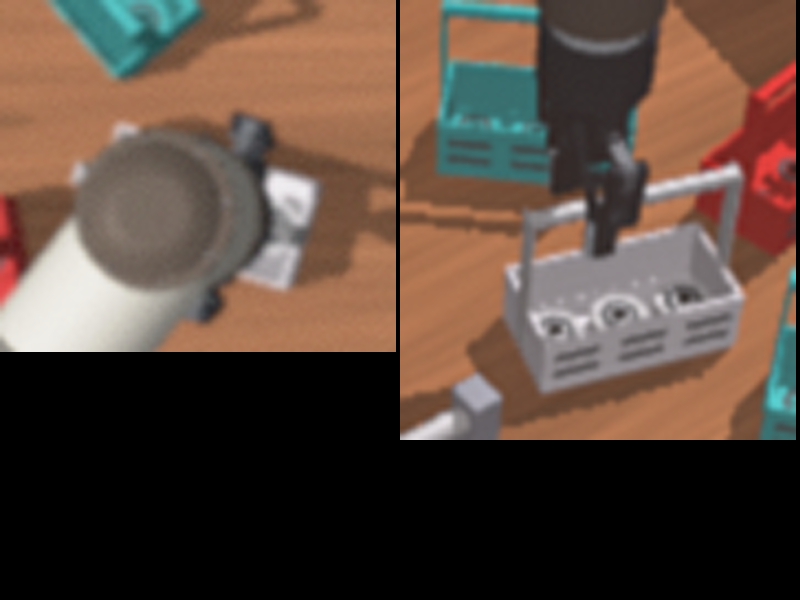

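The fingers straddle the bar of the grey basket, with the pads around scene pixel (315,172) where expected. I'll close and lift.

move_arm(fingers=[0,0,0,0,0,0,0,0], travel=[[0,0,0],[0,0,0],[0,0,0],[0,0,0],[0,0,0],[0,0,0],[0,0,0],[0,0,0]], dr=[[0,0,0],[0,0,0],[0,0,0],[0,0,0],[0,0,0],[0,0,0],[0,0,0],[0,0,0]])

```text
clock: 3.9
position: [432.7, 304.4, 287.2]
ee_rot: [-0.6, 0.8, -0.0, 0.0]
contact_force: [-2.3, -1.1, 5.6]
gripper_width: 8.3
grasp_force: 59.3
```

move_arm(fingers=[0,0,0,0,0,0,0,0,0,0], travel=[[0,0,-5],[0,0,-15],[0,0,-30],[0,0,-50],[0,0,-70],[0,0,-90],[0,0,-105],[0,0,-115],[0,0,-120],[0,0,-120]], dr=[[0,0,0],[0,0,0],[0,0,0],[0,0,0],[0,0,0],[0,0,0],[0,0,0],[0,0,0],[0,0,0],[0,0,0]])

```text
clock: 4.9
position: [432.6, 304.2, 406.7]
ee_rot: [-0.599, 0.8, 0.0, 0.0]
contact_force: [0.8, -0.0, -4.2]
gripper_width: 8.5
grasp_force: 58.6
```

Run:
```python
from h import *
s=arm.read_state();print({k:np.round(s[k],2).tolist() for k in("clock","position","contact_force","wrist_torque","gripper_width","grasp_force")})
go((400,-100,406),181.5);go((400,-175,406),181.5)
```

```text
{'clock': 4.9, 'position': [432.6, 304.22, 406.7], 'contact_force': [0.76, -0.04, -4.19], 'wrist_torque': [-0.13, -0.04, -0.0], 'gripper_width': 8.54, 'grasp_force': 58.65}
travel [397.1 -82.4   0.6] dr [ 0.     0.    -0.311]
travel [ 469.  -103.5    0.6] dr [ 0.     0.    -0.311]
```

move_arm(fingers=[0,0,0,0,0,0,0,0,0,0], travel=[[10,-2,0],[30,-7,0],[60,-13,0],[95,-21,0],[130,-29,0],[165,-36,0],[200,-44,0],[235,-52,0],[270,-60,0],[305,-67,0]], dr=[[0,0,0],[0,0,-0.02],[0,0,-0.04],[0,0,-0.06],[0,0,-0.09],[0,0,-0.12],[0,0,-0.15],[0,0,-0.18],[0,0,-0.2],[0,0,-0.22]])

```text
clock: 5.9
position: [410.2, -9.2, 406.0]
ee_rot: [-0.684, 0.729, 0.0, -0.001]
contact_force: [0.5, -1.3, -4.6]
gripper_width: 8.5
grasp_force: 58.6
```

Run:
```python
from h import *
s=arm.read_state();print(np.round(s["position"],1))
go((400,-175,406),181.5)
```

```text
[410.2  -9.2 406. ]
travel [ 1.661e+02 -5.000e-01  1.000e-01] dr [ 0.001 -0.    -0.09 ]
```

move_arm(fingers=[0,0,0,0,0,0,0,0,0], travel=[[35,0,0],[70,0,0],[100,0,0],[125,0,0],[145,0,0],[158,0,0],[166,0,0],[166,0,0],[166,0,0]], dr=[[0,0,-0.02],[0,0,-0.04],[0,0,-0.06],[0,0,-0.08],[0,0,-0.09],[0,0,-0.09],[0,0,-0.09],[0,0,-0.09],[0,0,-0.09]])

```text
clock: 6.8
position: [400.2, -172.8, 406.3]
ee_rot: [0.716, -0.698, -0.0, 0.0]
contact_force: [0.0, 0.1, -4.8]
gripper_width: 9.0
grasp_force: 58.6
```

Run:
```python
from h import *
import cv2
s=arm.read_state();print({k:np.round(s[k],2).tolist() for k in("position","contact_force","wrist_torque","joints")})
r=lambda im,x0,y0,w,h,f:cv2.resize(im[y0:y0+h,x0:x0+w,::-1],None,fx=f,fy=f,interpolation=cv2.INTER_CUBIC)
b,a=r(arm.get_image("top"),330,170,90,100,4.4),r(arm.get_image("scene"),110,130,130,170,3.5)
d=np.zeros((600,800,3),np.uint8);d[:b.shape[0],:b.shape[1]]=b[:,:396];a=a[:,:400];d[:a.shape[0],400:400+a.shape[1]]=a;cv2.imwrite("pics/p1.png",d)
go((400,-175,406),181.5)
```

```text
{'position': [400.17, -172.77, 406.33], 'contact_force': [0.01, 0.09, -4.81], 'wrist_torque': [-0.21, 0.03, 0.03], 'joints': [-0.03, 0.06, -0.42, -0.0, -1.09, 0.06]}
travel [2.6 0.5 0.6] dr [ 0.  0. -0.]
```

View pics/p1.png

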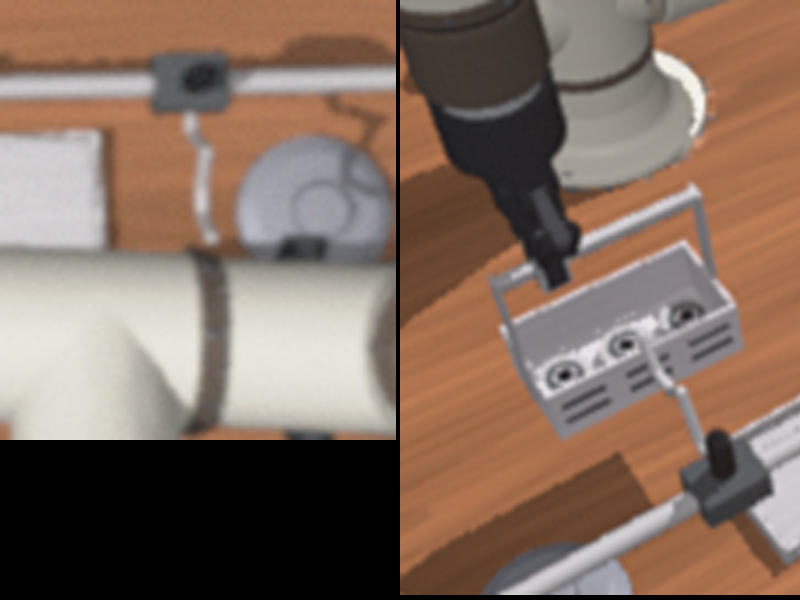

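Run:
```python
from h import *
C=lambda p:crop((110,130),3.5,p,(400,0))
for z in(245,251,257):
  a,b=onz("scene",C((496,283)),z),onz("scene",C((694,192)),z);print(z,a,b,np.linalg.norm(a-b),(a+b)/2)
for p in((490,277),(500,292),(688,187),(702,196)):print(p,onz("scene",C(p),251))
print(onz("top",crop((330,170),4.4,(210,241)),217),onz("top",crop((330,170),4.4,(204,222)),207))
```

```text
245 [ 394.4 -207.6  245. ] [390.8 -57.4 245. ] 150.24313628249377 [ 392.6 -132.5  245. ]
251 [ 400.3 -208.4  251. ] [396.8 -59.4 251. ] 149.04110171358772 [ 398.55 -133.9   251.  ]
257 [ 406.3 -209.2  257. ] [402.8 -61.5 257. ] 147.74146337436895 [ 404.55 -135.35  257.  ]
(490, 277) [ 392.9 -209.6  251. ]
(500, 292) [ 409.5 -209.3  251. ]
(688, 187) [389.9 -60.6 251. ]
(702, 196) [403.6 -56.6 251. ]
[ 464.3 -140.2  217. ] [ 476.9 -138.6  207. ]
```

move_arm(fingers=[0,0,0,0,0,0,0,0,0], travel=[[1,-5,0],[2,-16,0],[3,-31,0],[4,-46,0],[5,-61,0],[6,-75,0],[6.5,-85,0],[6.5,-90.5,0],[6.5,-90.5,0]], dr=[[0,0,0],[0,0,0],[0,0,0],[0,0,0],[0,0,0],[0,0,0],[0,0,0],[0,0,0],[0,0,0]])

```text
clock: 7.8
position: [491.9, -177.1, 406.3]
ee_rot: [0.716, -0.698, -0.0, 0.0]
contact_force: [-0.8, 1.0, -4.9]
gripper_width: 8.2
grasp_force: 58.6
```

Run:
```python
from h import *
import cv2
s=arm.read_state()
r=lambda im,x0,y0,w,h,f:cv2.resize(im[y0:y0+h,x0:x0+w,::-1],None,fx=f,fy=f,interpolation=cv2.INTER_CUBIC)
cv2.imwrite("pics/p2.png",r(arm.get_image("scene"),110,140,150,140,4.2))
s=arm.read_state();print({k:np.round(s[k],2).tolist() for k in("clock","position","contact_force","wrist_torque")})
```

```text
{'clock': 7.85, 'position': [491.15, -177.12, 406.35], 'contact_force': [-0.33, -0.17, -4.76], 'wrist_torque': [-0.13, 0.05, -0.02]}
```

View pics/p2.png

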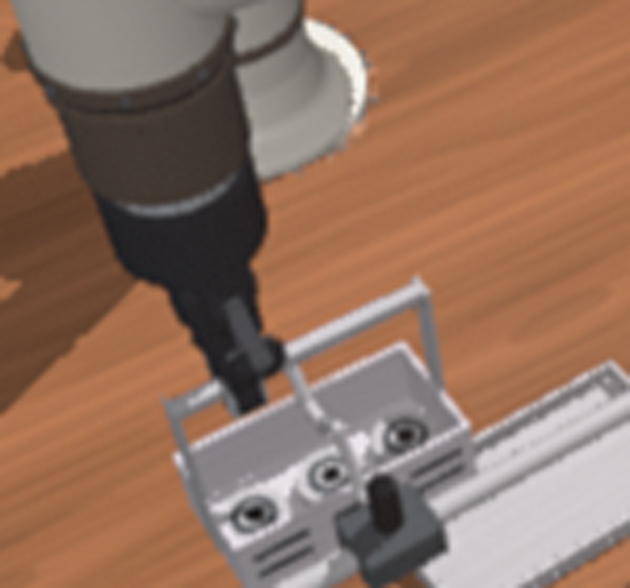

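Run:
```python
from h import *
C=lambda p:crop((110,140),4.2,p)
a,b=onz("scene",C((172,410)),251),onz("scene",C((423,292)),251);print(a,b,np.linalg.norm(a-b),(a+b)/2)
for y in(-136,-138.5,-141): print(y,*[np.round((proj("scene",(x,y,z))-[110,140]+.5)*4.2-.5) for x,z in((511,202),(490.5,196),(475,206),(460.5+30,215))])
```

```text
[ 492.9 -214.3  251. ] [493.  -64.5 251. ] 149.80003337783342 [ 492.95 -139.4   251.  ]
-136 [336. 424.] [321. 406.] [306. 378.] [316. 385.]
-138.5 [332. 426.] [317. 409.] [302. 380.] [312. 388.]
-141 [328. 427.] [313. 411.] [298. 382.] [307. 389.]
```

move_arm(fingers=[0,0,0,0,0,0,0,0], travel=[[0,0,4],[0,0,12],[0,0,22],[0,0,32],[0,0,40],[0,0,45],[0,0,47],[0,0,47]], dr=[[0,0,0],[0,0,0],[0,0,0],[0,0,0],[0,0,0],[0,0,0],[0,0,0],[0,0,0]])

```text
clock: 8.65
position: [491.2, -177.1, 359.4]
ee_rot: [0.716, -0.698, -0.0, 0.0]
contact_force: [0.6, 0.3, -3.6]
gripper_width: 8.7
grasp_force: 58.6
```

move_arm(fingers=[0,0,0,0], travel=[[0,0,1],[0,0,2],[0,0,3],[0,0,3]], dr=[[0,0,0],[0,0,0],[0,0,0],[0,0,0]])

```text
clock: 9.05
position: [491.2, -177.2, 357.3]
ee_rot: [0.716, -0.698, 0.0, -0.0]
contact_force: [-0.9, -0.1, -1.2]
gripper_width: 8.8
grasp_force: 59.1
```

move_arm(fingers=[0,0,0], travel=[[0,0,0.5],[0,0,0.7],[0,0,0.7]], dr=[[0,0,0],[0,0,0],[0,0,0]])

```text
clock: 9.35
position: [491.2, -177.2, 356.8]
ee_rot: [0.716, -0.698, 0.001, -0.0]
contact_force: [-0.6, 1.3, 2.1]
gripper_width: 8.6
grasp_force: 59.5
```

Run:
```python
from h import *
s=arm.read_state();print({k:np.round(s[k],2).tolist() for k in("clock","position","contact_force","wrist_torque","gripper_width")})
```

```text
{'clock': 9.35, 'position': [491.23, -177.19, 356.8], 'contact_force': [-0.6, 1.27, 2.09], 'wrist_torque': [0.27, 0.4, 0.12], 'gripper_width': 8.61}
```

move_arm(fingers=[11,13,15,18,22,28,35,40,40,40], travel=[[0,0,0],[0,0,0],[0,0,0],[0,0,0],[0,0,0],[0,0,0],[0,0,0],[0,0,0],[0,0,0],[0,0,0]], dr=[[0,0,0],[0,0,0],[0,0,0],[0,0,0],[0,0,0],[0,0,0],[0,0,0],[0,0,0],[0,0,0],[0,0,0]])

```text
clock: 10.35
position: [491.1, -177.2, 356.0]
ee_rot: [0.716, -0.698, 0.0, -0.0]
contact_force: [0.3, -0.4, -0.8]
gripper_width: 40.1
grasp_force: 0.0
```

move_arm(fingers=[40,40,40,40,40,40,40,40,40], travel=[[0,0,-3],[0,0,-10],[0,0,-25],[0,0,-45],[0,0,-70],[0,0,-95],[0,0,-115],[0,0,-120],[0,0,-120]], dr=[[0,0,0],[0,0,0],[0,0,0],[0,0,0],[0,0,0],[0,0,0],[0,0,0],[0,0,0],[0,0,0]])

```text
clock: 11.25
position: [490.9, -177.1, 476.7]
ee_rot: [0.716, -0.698, 0.001, -0.001]
contact_force: [0.2, -0.6, -0.4]
gripper_width: 39.8
grasp_force: 0.0
```

Run:
```python
from h import *
import cv2
a=arm.get_image("scene");b=arm.get_image("top")
cv2.imwrite("pics/s3.png",a[:,:,::-1])
d=np.zeros((600,800,3),np.uint8)
r=lambda im,x0,y0,w,h,f:cv2.resize(im[y0:y0+h,x0:x0+w,::-1],None,fx=f,fy=f,interpolation=cv2.INTER_CUBIC)
c=r(a,110,170,130,150,3.8)[:,:480];d[:c.shape[0],:c.shape[1]]=c
c=r(b,340,170,80,100,4);d[:400,480:800]=c
cv2.imwrite("pics/p3.png",d)
go((571.3,-136,470),91.5);s=arm.read_state();print(np.round(s["position"],1),np.round(s["joints"],2))
```

```text
travel [-39.  -81.5   4.7] dr [ 2.000e-03 -1.000e-03  1.569e+00]
[ 490.8 -177.   474.9] [-0.04  0.16 -0.12 -0.   -1.29  0.06]
```

View pics/p3.png

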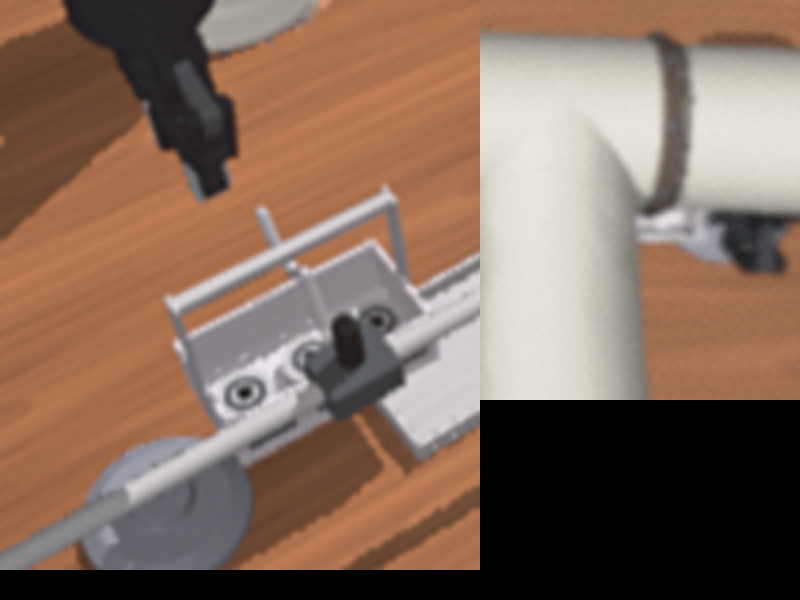

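move_arm(fingers=[40,40,40,40,40,40,40,40,40,40], travel=[[-4,-8,0],[-12,-24,0],[-20,-40,0],[-27,-56,0],[-33,-70,0],[-39,-81.5,0],[-39,-81.5,0],[-39,-81.5,0],[-39,-81.5,0],[-39,-81.5,0]], dr=[[0,0,0.1],[0,0,0.24],[0,0,0.38],[0,0,0.52],[0,0,0.66],[0,0,0.8],[0,0,0.94],[0,0,1.08],[0,0,1.22],[0,0,1.36]])

```text
clock: 12.35
position: [571.7, -136.0, 474.0]
ee_rot: [-0.115, 0.993, 0.0, -0.002]
contact_force: [0.1, 0.2, 0.8]
gripper_width: 39.8
grasp_force: 0.0
```

Run:
```python
from h import *
C=lambda p:crop((110,170),3.8,p)
a,b=onz("scene",C((172,303)),200),onz("scene",C((389,199)),200);print(a,b,np.linalg.norm(a-b),(a+b)/2)
for u in(-75,75):
  for dz in(0,4): print(u,dz,np.round((proj("scene",(491-u*.026,-138.5+u,200+dz*u/75))-[110,170]+.5)*3.8-.5))
s=arm.read_state();print(np.round(s["position"],1))
go((571.3,-136,470),91.5);go((571.3,-136,400),91.5)
```

```text
[ 487.8 -213.6  200. ] [488.6 -64.4 200. ] 149.20214475670247 [ 488.2 -139.   200. ]
-75 0 [175. 308.]
-75 4 [177. 313.]
75 0 [391. 199.]
75 4 [390. 195.]
[ 571.7 -136.   474. ]
travel [0.3 0.1 4. ] dr [ 0.001 -0.003  0.204]
travel [ 0.1  0.  74. ] dr [ 0.001 -0.003  0.204]
```

move_arm(fingers=[40,40,40,40,40,40,40,40], travel=[[0,0,10],[0,0,25],[0,0,45],[0,0,65],[0,0,85],[0,0,100],[0,0,110],[0,0,112]], dr=[[0,0,0.1],[0,0,0.204],[0,0,0.204],[0,0,0.204],[0,0,0.204],[0,0,0.204],[0,0,0.204],[0,0,0.204]])

```text
clock: 13.15
position: [571.2, -136.1, 361.6]
ee_rot: [-0.016, 1.0, 0.0, -0.002]
contact_force: [0.9, -0.4, -0.5]
gripper_width: 40.2
grasp_force: 0.0
```

Run:
```python
from h import *
import cv2
a=arm.get_image("scene")
cv2.imwrite("pics/p4.png",cv2.resize(a[130:290,120:320,::-1],None,fx=3.5,fy=3.5,interpolation=cv2.INTER_CUBIC))
s=arm.read_state();print(np.round(s["position"],1),np.round(s["contact_force"],1))
```

```text
[ 571.4 -136.1  362.5] [ 0.2  0.2 -0.1]
```

View pics/p4.png

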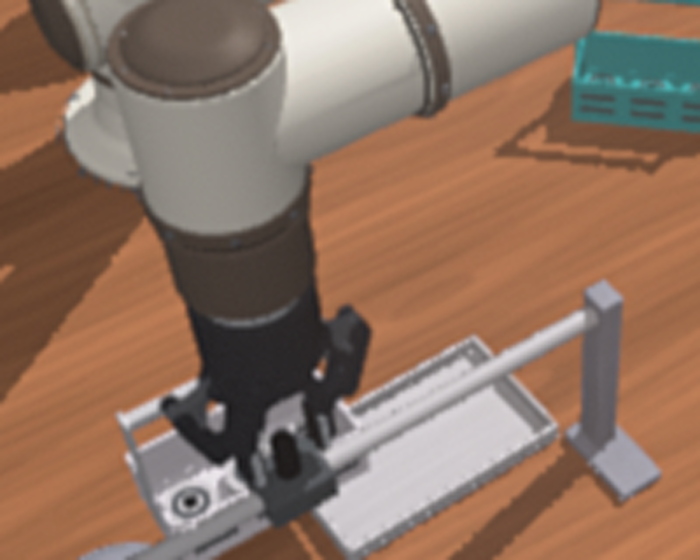

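move_arm(fingers=[34,30,27,25,24,24,24,24,24,24], travel=[[0,0,0],[0,0,0],[0,0,0],[0,0.5,0],[0,1,0],[0,2,0],[0,3,0],[0,4,0],[0,5.5,0],[0,7,0]], dr=[[0,0,0],[0,0,0],[0,0,0],[0,0,0],[0,0,0],[0,0,0],[0,0,0],[0,0,0],[0,0,0],[0,0,0]])

```text
clock: 14.2
position: [571.4, -129.2, 364.2]
ee_rot: [-0.016, 1.0, -0.0, 0.0]
contact_force: [0.2, -2.6, 1.3]
gripper_width: 23.6
grasp_force: 1.3
```

move_arm(fingers=[24,24,24,24,24,24,24,24,24,24], travel=[[0,2,0],[0,4.5,0],[0,7.5,0],[0,11,0],[0,15,0],[0,19,0],[0,23,0],[0,27,0],[0,31,0],[0,35,0]], dr=[[0,0,0],[0,0,0],[0,0,0],[0,0,0],[0,0,0],[0,0,0],[0,0,0],[0,0,0],[0,0,0],[0,0,0]])

```text
clock: 15.2
position: [570.3, -93.8, 364.0]
ee_rot: [-0.016, 1.0, 0.0, 0.0]
contact_force: [-0.7, -3.0, 1.8]
gripper_width: 24.2
grasp_force: 1.4
```

move_arm(fingers=[24,24,24,24,24,24,24,24,24,24], travel=[[0,4,0],[0,8,0],[0,12,0],[0,16,0],[0,20,0],[0,24,0],[0,28,0],[0,32,0],[0,36,0],[0,40,0]], dr=[[0,0,0],[0,0,0],[0,0,0],[0,0,0],[0,0,0],[0,0,0],[0,0,0],[0,0,0],[0,0,0],[0,0,0]])

```text
clock: 16.2
position: [569.0, -53.8, 364.0]
ee_rot: [-0.016, 1.0, 0.0, 0.0]
contact_force: [1.7, -3.8, 2.2]
gripper_width: 24.2
grasp_force: 1.4
```

move_arm(fingers=[24,24,24,24,24,24,24,24,24,24], travel=[[0,4,0],[0,8,0],[0,12,0],[0,16,0],[0,20,0],[0,24,0],[0,28,0],[0,32,0],[0,35.5,0],[0,39,0]], dr=[[0,0,0],[0,0,0],[0,0,0],[0,0,0],[0,0,0],[0,0,0],[0,0,0],[0,0,0],[0,0,0],[0,0,0]])

```text
clock: 17.2
position: [567.7, -14.9, 363.9]
ee_rot: [-0.016, 1.0, 0.0, -0.0]
contact_force: [1.7, -2.3, 1.5]
gripper_width: 24.1
grasp_force: 1.4
```

move_arm(fingers=[24,24,24,24,24,24,24,24], travel=[[0,3,0],[0,6,0],[0,8,0],[0,9.5,0],[0,10.5,0],[0,11,0],[0,11,0],[0,11,0]], dr=[[0,0,0],[0,0,0],[0,0,0],[0,0,0],[0,0,0],[0,0,0],[0,0,0],[0,0,0]])

```text
clock: 18.0
position: [567.2, -4.1, 363.7]
ee_rot: [-0.016, 1.0, 0.0, -0.0]
contact_force: [0.8, -1.4, 1.1]
gripper_width: 24.4
grasp_force: 0.7
```

Run:
```python
from h import *
import cv2
a=arm.get_image("scene")
cv2.imwrite("pics/p5.png",cv2.resize(a[150:310,150:330,::-1],None,fx=3.6,fy=3.6,interpolation=cv2.INTER_CUBIC))
s=arm.read_state();print(np.round(s["position"],1),np.round(s["contact_force"],1))
```

```text
[567.2  -4.1 363.7] [ 0.2 -1.8  0.7]
```

View pics/p5.png

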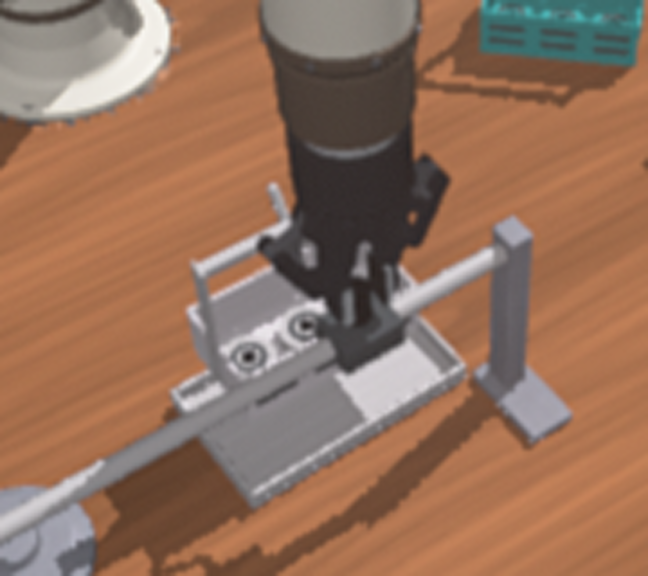

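Run:
```python
from h import *
C=lambda p:crop((150,150),3.6,p)
e=onz("scene",C((198,269)),200);d=np.array([-.026,1,0]);print("bar end",e,"mid",e+74.6*d)
t=[onz("scene",C(p),18) for p in((172,395),(255,502),(466,370))];print([x.tolist() for x in t],(t[0]+t[2])/2,np.linalg.norm(t[1]-t[2]),np.linalg.norm(t[1]-t[0]))
```

```text
bar end [485.2 -82.8 200. ] mid [483.2604  -8.2    200.    ]
[[438.1, -106.9, 18.0], [558.6, -100.8, 18.0], [546.8, 95.4, 18.0]] [492.45  -5.75  18.  ] 196.5545216981792 120.65429955040973
```

move_arm(fingers=[24,24,24,24,24,24,26,30,34,34], travel=[[0,0.5,0],[0,1,0],[0,1.5,0],[0,2,0],[0,2.5,0],[0,2.5,0],[0,1.5,0],[0,0,0],[0,-0.5,0],[0,-0.5,0]], dr=[[0,0,0],[0,0,0],[0,0,0],[0,0,0],[0,0,0],[0,0,0],[0,0,0],[0,0,0],[0,0,0],[0,0,0]])

```text
clock: 19.05
position: [567.4, -4.6, 364.0]
ee_rot: [-0.016, 1.0, 0.0, 0.0]
contact_force: [0.1, 0.0, 0.0]
gripper_width: 34.4
grasp_force: 0.0
```

move_arm(fingers=[34,34,34,34,34,34,34,34,34], travel=[[0,0,-5],[0,0,-20],[0,0,-40],[0,0,-65],[0,0,-90],[0,0,-115],[0,0,-135],[0,0,-140],[0,0,-140]], dr=[[0,0,0],[0,0,0],[0,0,0],[0,0,0],[0,0,0],[0,0,0],[0,0,0],[0,0,0],[0,0,0]])

```text
clock: 19.95
position: [567.2, -4.7, 504.6]
ee_rot: [-0.016, 1.0, 0.0, 0.001]
contact_force: [1.0, -0.6, -0.6]
gripper_width: 34.1
grasp_force: 0.0
```

move_arm(fingers=[34,34,34,34,34,34,34,34,34,34], travel=[[0,-15,0],[0,-45,0],[0,-85,0],[0,-125,0],[0,-165,0],[0,-205,0],[0,-245,0],[0,-280,0],[0,-300,0],[0,-300,0]], dr=[[0,0,0],[0,0,0],[0,0,0],[0,0,0],[0,0,0],[0,0,0],[0,0,0],[0,0,0],[0,0,0],[0,0,0]])

```text
clock: 20.95
position: [576.5, -307.8, 501.1]
ee_rot: [-0.014, 1.0, 0.001, -0.002]
contact_force: [-0.1, -0.1, 0.1]
gripper_width: 33.8
grasp_force: 0.0
```

Run:
```python
from h import *
import cv2
a=arm.get_image("scene");b=arm.get_image("top")
d=np.zeros((600,800,3),np.uint8)
r=lambda im,x0,y0,w,h,f:cv2.resize(im[y0:y0+h,x0:x0+w,::-1],None,fx=f,fy=f,interpolation=cv2.INTER_CUBIC)
d[:400,:400]=r(a,180,190,100,100,4);d[:400,400:]=r(b,270,165,100,100,4)
cv2.imwrite("pics/p6.png",d);s=arm.read_state();print(s["clock"],np.round(s["position"],1))
```

```text
21.05 [ 576.7 -305.4  502.1]
```

View pics/p6.png

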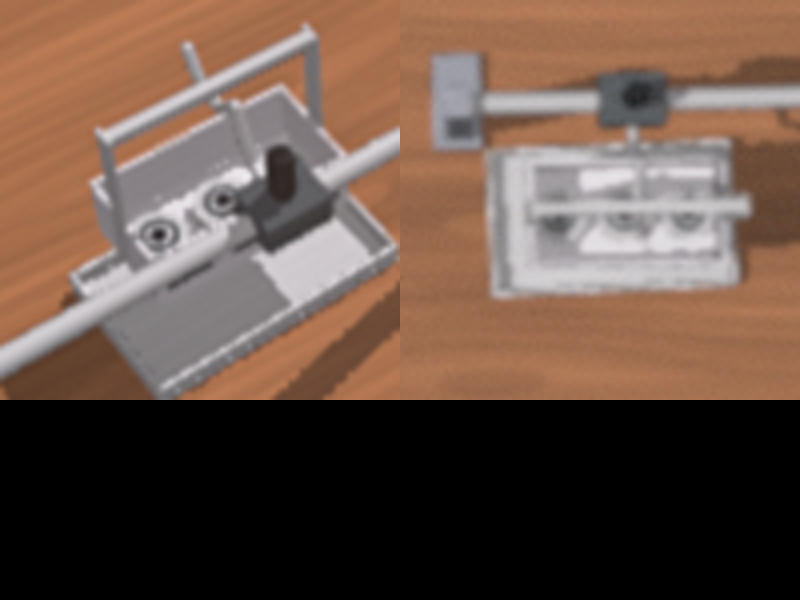

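Run:
```python
from h import *
S=lambda p:crop((180,190),4,p);T=lambda p:crop((270,165),4,p,(400,0))
a,b=onz("top",T((529,207)),200),onz("top",T((751,206)),200);print("T bar",a,b,(a+b)/2,np.linalg.norm(a-b))
a,b=onz("scene",S((100,137)),200),onz("scene",S((315,36)),200);print("S bar",a,b,(a+b)/2,np.linalg.norm(a-b))
t=[onz("top",T(p),18) for p in((488,151),(732,140),(741,285),(493,297))];print("T tray",sum(t)/4,[x.tolist() for x in t])
t=[onz("scene",S(p),18) for p in((72,276),(398,252),(160,396))];print("S tray",(t[0]+t[1])/2,[x.tolist() for x in t])
print(tri(T((529,207)),S((315,36))),tri(T((751,206)),S((100,137))))
```

```text
T bar [486.3  71.8 200. ] [488.2 -87.  200. ] [487.25  -7.6  200.  ] 158.8113660919772
S bar [483.8 -82.1 200. ] [485.8  71.9 200. ] [484.8  -5.1 200. ] 154.01298646542764
T tray [487.975  -6.5    18.   ] [[542.3, 96.6, 18.0], [552.8, -103.9, 18.0], [434.0, -110.6, 18.0], [422.8, 91.9, 18.0]]
S tray [491.8  -5.1  18. ] [[436.1, -105.3, 18.0], [547.5, 95.1, 18.0], [556.1, -101.9, 18.0]]
(array([486.3,  71.8, 200.5]), np.float64(0.1)) (array([488.3, -84.9, 206.3]), np.float64(2.2))
```

The basket hangs level and centred: the bar's middle agrees with the tray's centre to about 1 mm along the rail in both views. The robot is clear of everything, so after a short settle I'll hand in.

move_arm(fingers=[34,34,34,34,34,34,34,34,34,34], travel=[[0,0,0],[0,0,0],[0,0,0],[0,0,0],[0,0,0],[0,0,0],[0,0,0],[0,0,0],[0,0,0],[0,0,0]], dr=[[0,0,0],[0,0,0],[0,0,0],[0,0,0],[0,0,0],[0,0,0],[0,0,0],[0,0,0],[0,0,0],[0,0,0]])

```text
clock: 22.05
position: [576.9, -304.6, 503.9]
ee_rot: [-0.016, 1.0, 0.0, -0.0]
contact_force: [-0.6, -0.4, 0.5]
gripper_width: 33.8
grasp_force: 0.0
```

```bash
python3 -c "
from bench import arm
print(arm.job_done())"
```

```text
the job is handed in; nothing more can be done
None
```

I handed the job in at about 22 s: the aluminium basket hangs level from the hook by the middle of its handle, within about 1 mm of the tray's centre along the rail by the camera measurements, and the robot is clear of it (no verdict was returned).

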